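# Unfold the clamp crank and close the pressure pot

### The job

Close the pressure pot: swing the folded handle of the lid clamp's crank gently up until it stands against its upright stop, then wind the crank clockwise (seen from above) until the foot of the screw has pressed the lid snugly down on its rubber seal. Stop when it has gone firm - do not force it and crush the seal - and leave the handle standing up. Leave everything else on the counter where it is.

Things in the scene. Friction and masses are not known exactly. Their poses are not given: they have to be found in the camera images.
- pot: the heavy full pressure pot, bare metal, closed by a bow and a screw, 264 mm over the rim and 130 mm to the rim, fixed to the counter; origin at the centre of its underside, z up. A flat steel bow 36 mm wide spans it along the pot's own x, its bar 190 to 202 mm high (top of the threaded boss in its middle: 206 mm); two black loop handles stand out 170 mm from the centre along its y, 98 mm high.
- lid: the pot's loose lid, 256 mm wide, lying centred on the seal under the bow; origin at the centre of its underside. Seal wear shifts it by a few mm, so where the screw's foot meets it is not known beforehand. From there the push on the handle grows by about 6 N per 45 degrees of crank: 5 to 10 N more than in free turning is snug, 13 N more crushes the seal.
- screw: the clamp's upright screw through the centres of bow, pot and lid, foot below, crank on top; origin on its axis, level with the crank arm's top face; axes as the pot's. It sinks 12 mm per clockwise turn of the crank. Free turning takes a steady push of about 11 N on the handle: 0.9 N m of thread friction, which also keeps it from springing back.
- pivot (a point): the hinge pin of the folding handle, at the outer end of the crank arm: 80 mm out from the screw's axis and 13 mm over the arm's top face. x points outward along the arm, z up, y is the hinge pin. The steel arm is 16 mm wide and 10 mm thick; the two cheeks that hold the pin are 23 mm wide over all.
- grip_mid (a point): the middle of the round black handle, on its centre line, 46 mm from the hinge pin; the sleeve is 24 mm thick and 58 mm long (15 to 73 mm from the pin, metal end cap to 77 mm) and spins freely on its spindle. -x of this point points from the pin to the free end: along the arm back to the screw when folded, up when upright.
- grip (a joint): the handle's fold: 0 folded flat along the crank arm with its free end over the screw, 1.57 standing upright at its stop. The hinge is stiff (friction washers): it takes about 0.1 N m to move and stays where it is left.
- soy: bystander: amber glass bottle with a red cap, 60 mm thick, 170 mm tall; origin at the centre of its underside
- bowl: bystander: white ceramic bowl, 120 mm wide, 55 mm high; origin at the centre of its underside
- gas_can: bystander: white gas can, 68 mm thick, 190 mm tall; origin at the centre of its underside
- cup: bystander: blue ceramic cup, 74 mm wide, 85 mm high; origin at the centre of its underside
- timer: bystander: white kitchen timer on a foot, 65 mm wide, 67 mm high; origin at the centre of its underside
- spatula: bystander: wooden spatula lying down, about 280 mm long; origin at the centre of its underside
- ladle: bystander: steel ladle lying down, 340 mm long; origin at the centre of its underside
- spare_lid: bystander: steel lid of another pot, 180 mm wide, 44 mm high with its knob; origin at the centre of its underside

How it is judged (in metres and radians):
On the way, in this order (a step that is already met when the one before it is completed fails the run):
1. the handle stands upright on the crank arm (value of joint grip above 1.4 rad), for 0.2 s.
2. with the handle upright, the screw presses the lid down with more than 180 N (value of joint grip above 1.4 rad and contact force between screw and lid above 180 N), for 0.3 s.
At the end, for the whole second after the job is handed in: The handle stands upright (within 10 degrees of its stop), the screw's foot presses on the lid with 180 to 450 N, the lid is centred on the pot to 4 mm and nothing moves (all of step 2 and contact force between screw and lid below 450 N and horizontal distance between lid and pot below 0.004 m and linear speed of each of lid, screw below 0.01 m/s); the robot touches nothing.
It fails at once if the seal is crushed: the screw presses on the lid with more than 560 N (contact force between screw and lid above 560 N).
It fails at once if the handle is wrenched past its upright stop (value of joint grip above 1.72 rad).
It fails at once if something else on the counter is pushed more than 30 mm (distance of any of soy, bowl, gas_can, cup, timer, spatula, ladle, spare_lid from where it was at the start of the episode above 0.03 m).
It also fails if it takes over 67 s, if anything falls off the work surface, if the arm or the gripper's body presses on something with over 40 N, if the wrist force passes 120 N, or if a joint passes its speed limit or range.

### The arm

A 6-joint arm with a two-finger parallel gripper is mounted at the origin on the work surface. World frame = base frame: x ahead of the robot, y to its left, z up, the work surface at z = 0. Lengths are in mm, angles in rad, forces in N, time in s.
With the tool pointing down it reaches from about 250 to 800 mm from the base axis. Payload 8.5 kg.
Tool frame: the origin (TCP) lies midway between the tips of the shut fingers; the grasp point (between the pads) lies 19 mm behind it; z points along the fingers, y is the direction in which the jaws open and shut (so a half turn about z gives the same grasp; the last joint's range is limited). The gripper opens to 85 mm and grips with 20 to 120 N. Pads are 22 mm wide; open, the fingers measure 114 mm over their backs; the gripper's body (76 mm by 85 mm) begins 54 mm behind the grasp point. The pads swing forward as they close: fully open they stand 13 mm farther back than shut.
Start: joints at [-1.159, 0.238, -0.013, 1.319, 0, 1.571], TCP at [210.117, -481.071, 231.276] pointing down, gripper open.
Joint ranges: [-2.66, 2.66], [-1.03, 1.9], [-1.14, 1.46], [-1.82, 2.27], [-1.45, 1.34], [-3.14, 3.14]. Speed limits (rad/s): [2.22, 2.22, 2.79, 3.14, 3.14, 3.14].

### API

Orientations are given as [roll, pitch, yaw] about the fixed x, y, z axes, in that order (R = Rz(yaw) Ry(pitch) Rx(roll)).
In Python, from workcell import arm gives the robot as it stands. The module is installed in compiled form; this text tells all that it offers.
- The arm moves only by the shell command python3 -m inch 'ROWS' [OPENING] [FORCE]. ROWS is JSON, a list of rows, each a list of 2 entries, a list of its own where there are three numbers: the shift along the tool's x, y, z in m, then the turn about the tool's z in degrees. A call has 1 to 8 rows; each row shifts and turns the pose as measured when the row begins, along the tool's axes as they then stand; what a row does not reach is not made up. A row lasts 1/8 s, in which the tool goes at most 62.5 mm and 10.7 degrees, less where a joint would pass 70% of its speed; a pose out of reach is approached as far as the arm can. A call with a gripper value outside its range is refused whole. OPENING is the closure, from -1 (fully open) to 1 (shut), set as the call begins (- or left out, the last holds). The fingers move at their own pace and stop on an object; FORCE is the grip in N (left out, the last holds). Time passes only in rows, so rows that do not move let the fingers close. It gives the time, the measured TCP pose, the force and the opening at its end, in the units of the state.
- arm.get_state(): the state, without advancing time (a new reading comes with each control period).
- arm.snapshot(name): name is "side" or "top"; returns (picture, depth): 384x512x3 uint8, red, green, blue; 384x512 float32, mm along the optical axis (not along the pixel's ray), 0 where there is no reading.
- arm.camera_params(name): a dict with "fov_y" (degrees; the focal length in pixels is half the picture's height over the tangent of half this angle, whatever the lens; pixels are square), "cx", "cy" (the principal point, pixels), "T" (4x4, takes a point from camera to world coordinates). Camera axes: x right, y down, z forward; pixel columns grow to the right and rows downward; lengths in mm; the calibration is good to about 2 mm. A picture is of the moment at which its call begins. camera_params takes no time and is no camera call.
- arm.sign_off(): hands the job in, once; it reports no verdict.
Trained networks look in the newest picture that a camera, given by its name, has taken for a name from the list of things; names that differ only in an ending like _2 or _b are one class to them, and where a whole thing is asked for, a point or a joint stands for the part that bears it (a point fixed in the world has none). Each returns a list of dicts, best first, with "p" (0 to 1); they miss things now and then, are a little off and sometimes report something else, mostly with a low value. They report only what shows in the picture. A call takes as long as a camera call.
- arm.boxes_of(camera, label): "position" ([column, row] in pixels, amid what is visible of it).
- arm.cut_out(camera, label): "pixels" (384x512 bool, what is visible of it) and "position" ([column, row] in pixels, amid what is visible of it).
The state is a dict: "time_s": time; "q": joint angles; "qd": joint speeds; "joint_torque": joint torques, N m; "eef_pos": TCP position; "ee_rot": TCP orientation; "wrist_force": force on the tool from outside, world axes, zero at the start; "torque": the same for the moment, N m; "width": opening from 0.0 (shut) to 1.0 (fully open).
Only numpy, scipy, OpenCV 4.12 (cv2) and the standard library are available. Lean on these libraries where they do the work, as an engineer would, in place of code of your own. Each camera call takes 0.05 s, during which the arm holds its last target. There are 200 camera calls.

## Working session

There is one attempt and no reset: what is moved stays moved. The work goes in short steps, Python scripts to look and compute and a shell command to move; the robot and the scene stay as the last step left them, time stands still between calls to the robot, and variables do not carry over. Pictures are saved under pics/ and viewed, about 8 in all and at most 12, crops included, and the job is handed in when it is done.

```bash
mkdir -p pics; cat > h.py <<'E'
import numpy as np, cv2
from workcell import arm
def snap(n,f):
    p,d=arm.snapshot(n); cv2.imwrite(f'pics/{f}.png',p[:,:,::-1]); np.save(f'pics/{f}.npy',d); return p,d
def world(n,u,v,z):
    c=arm.camera_params(n); f=192/np.tan(np.radians(c['fov_y'])/2)
    u=np.asarray(u,float);v=np.asarray(v,float);z=np.asarray(z,float)
    P=np.stack([(u-c['cx'])/f*z,(v-c['cy'])/f*z,z,np.ones_like(z)],-1)
    return (P@np.array(c['T']).T)[...,:3]
def pix(n,X):
    c=arm.camera_params(n); f=192/np.tan(np.radians(c['fov_y'])/2)
    p=np.linalg.inv(np.array(c['T']))@np.append(X,1); return p[0]/p[2]*f+c['cx'],p[1]/p[2]*f+c['cy']
E
python3 - <<'E'
from h import *
np.set_printoptions(precision=1,suppress=True)
ims=[]
for n in('top','side'):
    p,d=snap(n,n+'0'); ims.append(p); print(n,np.array(arm.camera_params(n)['T']),arm.camera_params(n)['fov_y'])
    for l in('pot','screw','pivot','grip_mid','grip','lid'):
        for r in arm.cut_out(n,l)[:2]:
            m=r['pixels']&(d>0); v,u=np.nonzero(m); W=world(n,u,v,d[m]); 
            print(l,round(r['p'],2),np.array(r['position']),m.sum(),np.median(W,0) if len(W) else '',np.percentile(W,[3,97],0) if len(W) else '')
print(arm.get_state())
E
```

```text
top [[   0.    -1.     0.2  218.5]
 [  -1.    -0.     0.   -59.7]
 [   0.    -0.2   -1.  1850.9]
 [   0.     0.     0.     1. ]] 42.1230751973698
pot 0.9 [275.4 197.1] 1543 [504.3 -92.6 200.2] [[ 391.5 -207.8    9.4]
 [ 651.1   56.8  257.1]]
screw 0.59 [282.9 199.6] 243 [ 506.5 -107.7  251.7] [[ 481.2 -153.2  157.1]
 [ 532.8  -65.1  261.1]]
pivot 0.63 [281.  193.7] 243 [ 506.8 -104.2  251.5] [[ 481.2 -150.7  158.4]
 [ 530.3  -65.1  261.1]]
grip_mid 0.48 [282.2 197.8] 138 [ 505.1 -110.8  255.5] [[ 487.9 -143.6  241.6]
 [ 521.6  -84.5  261.8]]
grip 0.67 [284.2 198.1] 171 [ 506.5 -110.6  254.6] [[ 487.9 -146.7  156.2]
 [ 531.5  -81.3  261.3]]
grip 0.33 [142.7 246.2] 1927 [348.2 390.3  13.6] [[271.  316.2  -0.3]
 [430.9 472.   37.5]]
lid 0.78 [273.3 197.9] 3159 [520.2 -72.7 149.7] [[ 410.8 -187.7  136.9]
 [ 633.7   38.2  165. ]]
side [[  -0.7    0.4   -0.6 1372.8]
 [   0.7    0.4   -0.6  829.7]
 [   0.    -0.8   -0.6  950.8]
 [   0.     0.     0.     1. ]] 43.9924431492707
pot 0.7 [254.7 214.3] 3667 [580.4 -13.  108.5] [[ 432.  -164.9   13.6]
 [ 650.2   54.1  248. ]]
pot 0.51 [174.8 237.
[... 325 characters left out ...]
[[754.2  -8.    8.6]
 [810.   45.2 191.8]]
grip_mid 0.61 [252.4 147.5] 111 [513.5 -99.9 254.5] [[ 492.9 -145.   243.4]
 [ 525.5  -78.8  260.2]]
grip 0.65 [255.6 155. ] 261 [516.5 -88.4 239.3] [[ 242.1 -386.9    4.2]
 [ 535.6  -61.1  259.4]]
lid 0.92 [257.4 187.7] 2318 [563.  -30.5 151. ] [[ 437.7 -157.7  140.4]
 [ 637.2   41.6  171.2]]
{'time_s': 0.7, 'q': array([-1.2,  0.2, -0. ,  1.3, -0. ,  1.6]), 'qd': array([ 0., -0.,  0., -0.,  0.,  0.]), 'joint_torque': array([  0. , -53.8,  34.7,   0. ,   0. ,   0. ]), 'eef_pos': array([ 210.1, -481.1,  231.3]), 'ee_rot': array([-3.1,  0. ,  0.4]), 'wrist_force': array([ 0.1,  0. , -0.1]), 'torque': array([-0., -0.,  0.]), 'width': 1.002857331373636}
```

View pics/top0.png

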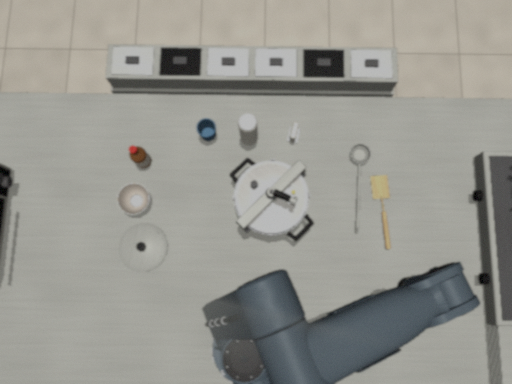

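View pics/side0.png

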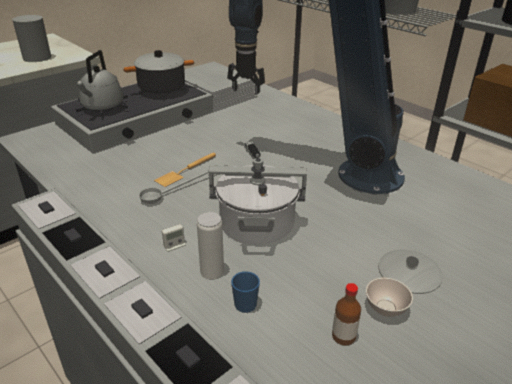

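```bash
python3 - <<'E'
from h import *
np.set_printoptions(precision=1,suppress=True)
a=cv2.imread('pics/top0.png')[150:250,225:325]; b=cv2.imread('pics/side0.png')[130:210,205:305]
cv2.imwrite('pics/crop0.png',np.hstack([cv2.resize(a,(400,400),interpolation=2),cv2.resize(b,(400,320),interpolation=2)[:,:]] if 0 else [cv2.resize(a,(400,400),interpolation=2),np.vstack([cv2.resize(b,(400,320),interpolation=2),np.zeros((80,400,3),np.uint8)])]))
for n in('top','side'):
    d=np.load(f'pics/{n}0.npy'); v,u=np.mgrid[0:384,0:512]; W=world(n,u,v,d)
    r=np.hypot(W[...,0]-515,W[...,1]+80)<200
    m=r&(d>0)&(W[...,2]>186)&(W[...,2]<203); c=W[m][:,:2]; 
    l=cv2.fitLine(c.astype(np.float32),cv2.DIST_HUBER,0,.01,.01).ravel(); print(n,'bow',m.sum(),l,(c@l[:2]).min(),(c@l[:2]).max(), np.mean([(c@l[:2]).min(),(c@l[:2]).max()]),l[2:]@l[:2])
    m=r&(d>0)&(W[...,2]>210)&(np.hypot(W[...,0]-515,W[...,1]+90)<130)
    for q in W[m][np.argsort(W[m][:,1])][::6]: print(q)
    m=r&(d>0)&(W[...,2]>122)&(W[...,2]<134); q=W[m]; print('rim',m.sum(),cv2.minEnclosingCircle(q[:,:2].astype(np.float32)))
E
```

```text
top bow 538 [  0.7  -0.7 516.9 -70. ] 279.2411444125091 575.1525699632198 427.19685718786445 420.8747
[ 614.5 -172.4  211.3]
[ 497.7 -153.3  250.3]
[ 483.8 -150.9  234.4]
[ 500.4 -149.8  253.5]
[ 497.7 -146.8  249.5]
[ 589.7 -145.3  212.1]
[ 487.7 -143.5  250. ]
[ 481.3 -140.4  248.8]
[ 487.9 -137.1  248.6]
[ 486.2 -134.3  238.6]
[ 495.2 -133.1  263.1]
[ 496.  -130.1  258.3]
[ 506.7 -127.1  253.3]
[ 506.7 -123.8  253.5]
[ 499.8 -120.5  254.6]
[ 505.3 -120.3  261. ]
[ 505.9 -117.2  257. ]
[ 506.2 -114.   255.2]
[ 499.9 -110.8  253.3]
[ 515.8 -110.6  256.9]
[ 508.7 -107.3  259.1]
[ 506.  -104.2  255.9]
[ 499.5 -101.   255. ]
[ 511.7 -100.8  260.3]
[512.5 -97.7 255.8]
[506.2 -94.5 253.7]
[537.9 -91.9 210.2]
[522.4 -91.1 255.6]
[508.4 -87.9 259.6]
[530.4 -84.9 230.8]
[518.7 -84.6 257.1]
[510.3 -81.5 248.6]
[506.8 -78.5 230.7]
[532.5 -78.2 236.8]
[506.6 -75.2 231.7]
[529.6 -75.  234.2]
[508.9 -71.8 237.4]
[533.2 -71.6 232.8]
[520.8 -68.5 227.2]
[515.2 -65.3 220.9]
[529.9 -65.1 232.1]
[525.3 -61.8 238.7]
[471.2 -26.1 219.4]
rim 161 ((513.3215942382812, -81.10061645507812), 143.2900390625)

[... 381 characters left out ...]
513.6 -118.1  251.4]
[ 517.4 -113.9  251.1]
[ 516.  -111.   258.6]
[ 506.8 -107.5  256.8]
[ 520.7 -105.7  245.3]
[513.8 -99.9 259. ]
[520.2 -97.1 234.8]
[522.  -95.3 253.5]
[521.1 -91.7 237.4]
[528.1 -88.4 234.5]
[524.7 -88.  257.6]
[525.7 -86.8 255. ]
[522.8 -85.3 233.8]
[507.7 -83.7 232.3]
[525.2 -82.9 246.2]
[518.4 -81.5 254.5]
[511.3 -80.1 249.1]
[536.1 -79.6 227.5]
[516.8 -78.8 255.1]
[534.1 -77.3 220.8]
[527.3 -75.5 211.9]
[503.8 -74.5 231.3]
[531.  -71.8 232.4]
[527.9 -70.5 214.4]
[529.6 -69.1 233.1]
[510.8 -67.1 233.7]
[533.  -65.4 232.6]
[526.  -64.  233.9]
[527.8 -62.1 228.5]
[520.3 -61.3 229.4]
[526.2 -59.4 229.1]
rim 343 ((528.47900390625, -66.14495849609375), 148.06932067871094)
```

View pics/crop0.png

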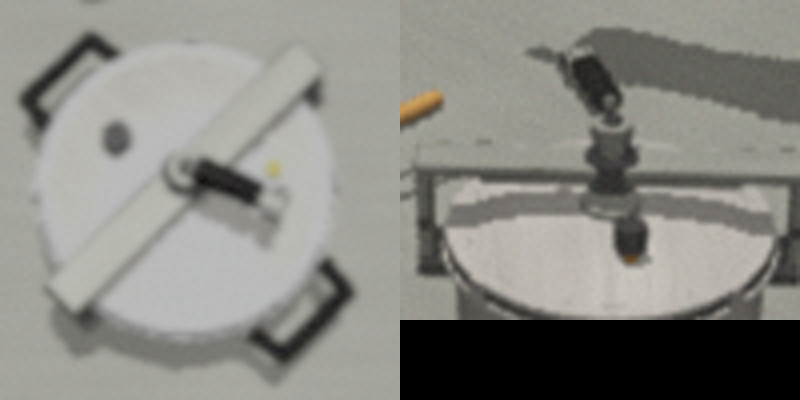

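```bash
cat > fit.py <<'E'
from h import *
np.set_printoptions(precision=2,suppress=True)
for n in('top','side'):
    d=np.load(f'pics/{n}0.npy'); v,u=np.mgrid[0:384,0:512]; W=world(n,u,v,d)
    p=cv2.imread(f'pics/{n}0.png')
    r=(np.hypot(W[...,0]-515,W[...,1]+80)<170)&(d>0)
    m=r&(W[...,2]>198)&(W[...,2]<204); c=W[m][:,:2]
    l=cv2.fitLine(c.astype(np.float32),cv2.DIST_HUBER,0,.01,.01).ravel(); t=(c-l[2:])@l[:2]
    print(n,'bow dir',np.degrees(np.arctan2(l[1],l[0])),'mid',l[2:]+l[:2]*np.mean(np.percentile(t,[1,99])),np.ptp(t))
    blk=r&(W[...,2]>238)&(p.max(2)<75); q=W[blk]; mu=np.median(q,0); l=cv2.fitLine(q[:,:2].astype(np.float32),cv2.DIST_HUBER,0,.01,.01).ravel()
    t=(q[:,:2]-l[2:])@l[:2]; print('sleeve n',len(q),np.degrees(np.arctan2(l[1],l[0])),'mid',l[2:]+l[:2]*np.mean(np.percentile(t,[2,98])),np.ptp(np.percentile(t,[2,98])),'ztop',np.percentile(q[:,2],[50,90]))
    vv,uu=np.nonzero(blk); print('pix',uu.mean(),vv.mean())
print('hub z235',[world('top',271.3,193.2,dd) for dd in (1560,1590,1620)])
E
python3 fit.py
```

```text
top bow dir -43.92816 mid [521.72 -74.89] 295.91176329807695
sleeve n 88 70.36617 mid [ 505.08 -108.13] 49.40678455054805 ztop [256.64 260.3 ]
pix 280.875 195.0340909090909
side bow dir -44.309273 mid [524.71 -71.72] 296.77081289228374
sleeve n 98 71.914856 mid [ 509.58 -117.52] 78.14032256641201 ztop [254.98 259.23]
pix 252.92857142857142 149.70408163265307
hub z235 [array([500.49, -75.26, 316.19]), array([505.91, -75.56, 286.68]), array([511.34, -75.85, 257.16])]
```

```bash
cat > rem.py <<'E'
import sys
from h import *
from scipy.spatial.transform import Rotation as Ro
np.set_printoptions(precision=4,suppress=True)
def rem(x,y,z,yaw):
    s=arm.get_state(); R=Ro.from_euler('xyz',s['ee_rot']); d=R.inv().apply(np.array([x,y,z])-s['eef_pos'])/1000
    dy=(np.degrees(s['ee_rot'][2])-yaw+180)%360-180
    print('t',s['time_s'],'pos',s['eef_pos'],'rpy',np.degrees(s['ee_rot']).round(1),'F',s['wrist_force'].round(1),'w',round(s['width'],3)); print('rem tool m',d,'turn',round(dy,2))
if __name__=='__main__': rem(*map(float,sys.argv[1:5]))
E
python3 -m inch '[[[0,0,-0.016],-9.4],[[0,0,-0.016],-9.4],[[0,0,-0.016],-9.4],[[0,0,-0.016],-9.4],[[0,0,-0.016],-9.4],[[0.03,0,0],0],[[0.03,0.01,0],0],[[0.03,0.01,0],0]]' -0.4 30; python3 rem.py 506 -107.5 310 70.6
```

```text
time_s: 1.7
eef_pos: [256.8, -401.0, 313.5]
ee_rot: [-3.141, -0.0, 1.257]
wrist_force: [-0.4, 0.1, -0.9]
width: 0.696
t 1.7 pos [ 256.8488 -400.9589  313.5021] rpy [-180.   -0.   72.] F [-0.4  0.1 -0.9] w 0.696
rem tool m [0.3561 0.1463 0.0035] turn 1.41
```

```bash
python3 -m inch '[[[0.045,0.018,0],1],[[0.048,0.02,0],0],[[0.048,0.02,0],0],[[0.048,0.02,0],0],[[0.048,0.02,0],0],[[0.045,0.018,0],0],[[0.04,0.015,0],0],[[0.025,0.01,0],0]]'; python3 rem.py 506 -107.5 310 70.6
```

```text
time_s: 2.7
eef_pos: [510.1, -108.6, 314.4]
ee_rot: [3.138, 0.001, 1.237]
wrist_force: [-0.4, 0.2, -0.3]
width: 0.697
t 2.7 pos [ 510.1097 -108.5746  314.4069] rpy [179.8   0.   70.9] F [-0.4  0.2 -0.3] w 0.697
rem tool m [-0.0003 -0.0043  0.0044] turn 0.3
```

```bash
python3 -m inch '[[[0,-0.004,0.02],0],[[0,0,0.02],0],[[0,0,0.02],0],[[0,0,0.015],0],[[0,0,0.006],0],[[0,0,0],0]]'; python3 - <<'E'
from rem import *
rem(506,-107.5,231,70.6)
p,d=snap('side','s1'); q,_=snap('top','t1')
a=p[90:210,195:315,::-1]; b=q[150:250,225:325,::-1]
cv2.imwrite('pics/c1.png',np.hstack([cv2.resize(a,(400,400),interpolation=2),cv2.resize(b,(400,400),interpolation=2)]))
E
```

```text
time_s: 3.45
eef_pos: [508.4, -104.8, 231.0]
ee_rot: [3.137, 0.0, 1.242]
wrist_force: [0.3, -0.8, -0.1]
width: 0.702
t 3.45 pos [ 508.4247 -104.7824  231.0297] rpy [179.8   0.   71.2] F [ 0.3 -0.8 -0.1] w 0.702
rem tool m [-0.0034 -0.0014  0.    ] turn 0.57
```

View pics/c1.png

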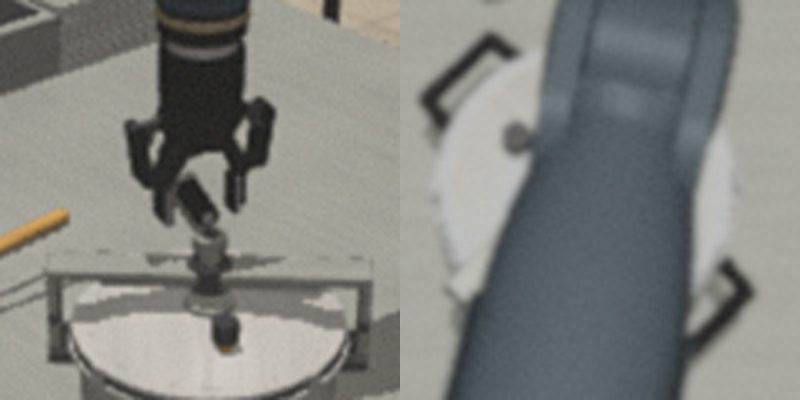

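```bash
python3 -m inch '[[[-0.003,-0.001,0],0.5],[[0,0,0],0],[[0,0,0],0],[[0,0,0],0],[[0,0,0],0],[[0,0,0],0]]' 1 25; python3 rem.py 506 -107.5 231 70.6
```

```text
time_s: 4.3
eef_pos: [507.0, -107.7, 232.7]
ee_rot: [3.135, -0.0, 1.232]
wrist_force: [-0.3, 1.2, -0.1]
width: 0.279
t 4.3 pos [ 506.9808 -107.6604  232.7178] rpy [179.6  -0.   70.6] F [-0.3  1.2 -0.1] w 0.279
rem tool m [-0.0002 -0.001   0.0017] turn -0.02
```

```bash
python3 -m inch '[[[0,0,-0.004],0],[[-0.0005,0,-0.005],0],[[-0.001,0,-0.006],0],[[-0.002,0,-0.006],0],[[-0.003,0,-0.006],0],[[0,0,0],0]]'; python3 rem.py 507 -107.7 232.7 70.6
```

```text
time_s: 5.05
eef_pos: [503.6, -114.7, 260.3]
ee_rot: [3.138, 0.001, 1.231]
wrist_force: [-1.6, -2.1, -2.4]
width: 0.278
t 5.05 pos [ 503.6122 -114.6697  260.3195] rpy [179.8   0.1  70.5] F [-1.6 -2.1 -2.4] w 0.278
rem tool m [0.0077 0.0008 0.0276] turn -0.08
```

```bash
python3 -m inch '[[[-0.0045,0,-0.004],0],[[-0.0045,0,-0.0038],0],[[-0.0045,0,-0.003],0],[[-0.005,0,-0.0025],0],[[-0.005,0,-0.0022],0],[[-0.005,0,-0.0015],0],[[0,0,0],0]]'; python3 rem.py 507 -107.7 232.7 70.6
```

```text
time_s: 5.92
eef_pos: [493.1, -141.2, 279.0]
ee_rot: [3.139, -0.003, 1.233]
wrist_force: [-1.1, 3.0, -2.6]
width: 0.268
t 5.925 pos [ 493.0962 -141.2128  279.0076] rpy [179.9  -0.2  70.7] F [-1.1  3.  -2.6] w 0.268
rem tool m [0.0361 0.0019 0.0464] turn 0.06
```

```bash
python3 -m inch '[[[-0.003,0,0],0],[[-0.003,0,0],0],[[-0.002,0,0],0],[[0,0,0],0]]'; python3 rem.py 507 -107.7 232.7 70.6;  python3 -m inch '[[[-0.002,0,0],0],[[0,0,0],0]]'; python3 rem.py 507 -107.7 232.7 70.6
```

```text
time_s: 6.42
eef_pos: [490.5, -147.5, 280.2]
ee_rot: [3.138, -0.006, 1.235]
wrist_force: [0.2, 2.9, -3.5]
width: 0.262
t 6.425 pos [ 490.5305 -147.5233  280.2447] rpy [179.8  -0.4  70.8] F [ 0.2  2.9 -3.5] w 0.262
rem tool m [0.0427 0.0023 0.0478] turn 0.16
time_s: 6.68
eef_pos: [490.0, -149.2, 280.4]
ee_rot: [3.138, -0.007, 1.236]
wrist_force: [-0.2, 3.9, -3.6]
width: 0.263
t 6.675 pos [ 489.9794 -149.1891  280.4356] rpy [179.8  -0.4  70.8] F [-0.2  3.9 -3.6] w 0.263
rem tool m [0.0444 0.0022 0.0481] turn 0.21
```

```bash
python3 -m inch '[[[-0.002,0,0],0],[[0,0,0],0]]'; python3 - <<'E'
from rem import *
rem(507,-107.7,232.7,70.6)
p,d=snap('side','s2')
cv2.imwrite('pics/c2.png',cv2.resize(p[80:190,195:305,::-1],(600,600),interpolation=2))
for z in (240,248,260,300,325): print(z,((np.array(pix('side',[491.5,-149.5,z]))-[195,80])*600/110).round())
print('ctr',((np.array(pix('side',[518,-74,235]))-[195,80])*600/110).round())
E
```

```text
time_s: 6.92
eef_pos: [489.3, -150.8, 280.6]
ee_rot: [3.138, -0.008, 1.236]
wrist_force: [-3.2, 2.0, -2.0]
width: 0.266
t 6.925 pos [ 489.3056 -150.7871  280.562 ] rpy [179.8  -0.4  70.8] F [-3.2  2.  -2. ] w 0.266
rem tool m [0.0461 0.0024 0.0482] turn 0.24
240 [292. 362.]
248 [292. 350.]
260 [292. 331.]
300 [292. 267.]
325 [292. 227.]
ctr [347. 434.]
```

View pics/c2.png

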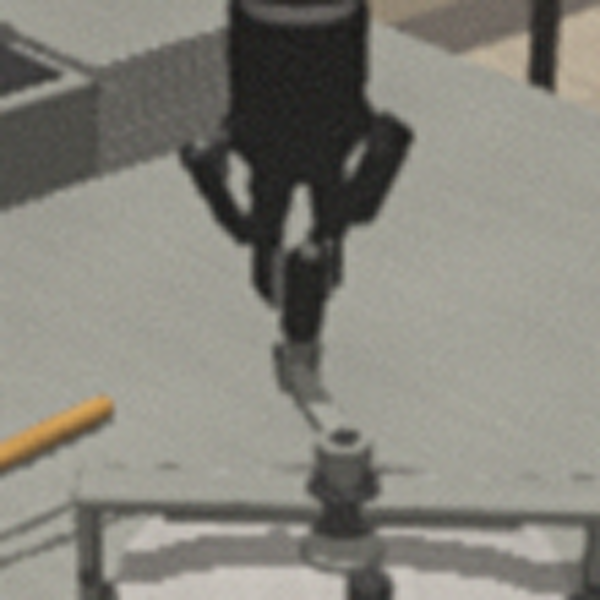

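```bash
for i in 1; do python3 -m inch '[[[-0.002,0,0],0],[[0,0,0],0]]' >/dev/null; python3 rem.py 507 -107.7 232.7 70.6;  python3 -m inch '[[[-0.002,0,0],0],[[0,0,0],0]]'>/dev/null; python3 rem.py 507 -107.7 232.7 70.6; done
```

```text
t 7.225 pos [ 488.6945 -152.4041  280.6911] rpy [179.8  -0.5  70.9] F [-1.7  2.7 -2.3] w 0.26
rem tool m [0.0478 0.0024 0.0484] turn 0.26
t 7.475 pos [ 488.1506 -153.9161  280.7538] rpy [179.8  -0.5  70.9] F [-1.8  3.6 -0.9] w 0.255
rem tool m [0.0494 0.0025 0.0485] turn 0.29
```

```bash
python3 - <<'E'
from rem import *
p,d=snap('side','s3')
cv2.imwrite('pics/c3.png',cv2.resize(p[110:165,220:275,::-1],(600,600),interpolation=2))
v,u=np.mgrid[110:165,220:275]; W=world('side',u,v,d[110:165,220:275]); c=np.array([518,-74]); e=np.array([-.332,-.943])
rr=(W[...,:2]-c)@e; tt=(W[...,:2]-c)@np.array([.943,-.332])
g=(np.abs(tt)<9)&(rr>50)&(rr<100)&(d[110:165,220:275]>0)
for z in range(244,340,8):
    m=g&(abs(W[...,2]-z)<5); print(z,m.sum(),np.percentile(rr[m],[10,50,90]).round(1) if m.sum() else '', tt[m].mean().round(1) if m.sum() else '')
E
```

```text
244 12 [73.3 76.2 78.9] 0.1
252 15 [71.3 76.  84. ] 2.8
260 10 [66.  70.4 76.5] 1.6
268 14 [64.3 66.1 78.9] 2.8
276 14 [61.2 64.1 69.3] 2.3
284 15 [59.6 64.4 70.4] 0.9
292 17 [57.  60.1 64.8] 1.1
300 18 [54.8 60.6 64.3] 2.3
308 16 [53.  55.7 58. ] 0.5
316 27 [55.8 59.4 68.6] 1.6
324 12 [59.9 64.7 70. ] 0.6
332 0
```

View pics/c3.png

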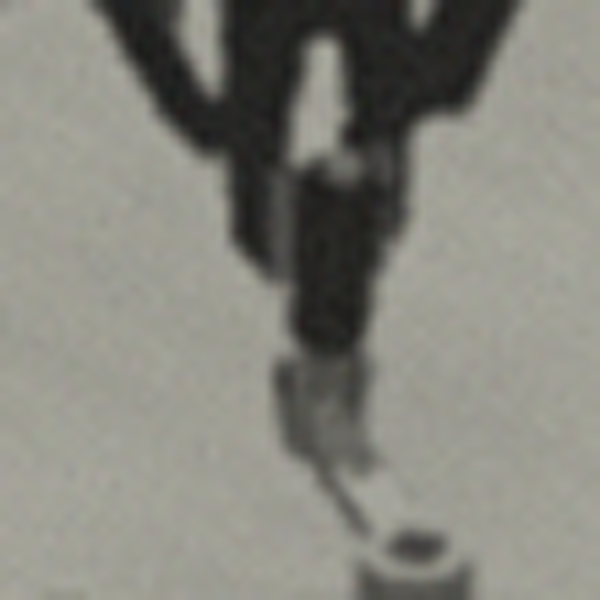

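```bash
python3 -m inch '[[[0,0,0],0],[[0,0,0],0],[[0,0,0],0],[[0.006,0,0],0],[[0.006,0,0],0],[[0,0,0],0]]' 0.1 50; python3 rem.py 491.6 -142.7 280 70.6
```

```text
time_s: 8.28
eef_pos: [493.6, -143.8, 281.9]
ee_rot: [3.133, -0.006, 1.236]
wrist_force: [-0.5, -0.0, -0.3]
width: 0.451
t 8.275 pos [ 493.6493 -143.7978  281.916 ] rpy [179.5  -0.4  70.8] F [-0.5 -0.  -0.3] w 0.451
rem tool m [ 0.0004 -0.0023  0.0019] turn 0.23
```

```bash
python3 -m inch '[[[0,0,0],0],[[0,0,0],0],[[0,0,0],0],[[0,0,0],0]]' 1 50; python3 rem.py 491.6 -142.7 280 70.6; python3 -m inch '[[[-0.004,0,0],0],[[-0.003,0,0],0],[[-0.003,0,0],0],[[0,0,0],0]]'; python3 rem.py 491.6 -142.7 280 70.6
```

```text
time_s: 8.78
eef_pos: [492.6, -143.1, 282.3]
ee_rot: [3.134, -0.006, 1.237]
wrist_force: [-1.0, 2.3, 1.2]
width: 0.265
t 8.775 pos [ 492.6168 -143.1298  282.3179] rpy [179.6  -0.4  70.9] F [-1.   2.3  1.2] w 0.265
rem tool m [ 0.0001 -0.0011  0.0023] turn 0.26
time_s: 9.28
eef_pos: [490.6, -147.2, 282.8]
ee_rot: [3.135, -0.021, 1.24]
wrist_force: [-0.3, 2.6, 1.2]
width: 0.271
t 9.275 pos [ 490.6087 -147.1682  282.7522] rpy [179.6  -1.2  71.1] F [-0.3  2.6  1.2] w 0.271
rem tool m [ 0.0045 -0.0005  0.0028] turn 0.47
```

```bash
cat > tilt.py <<'E'
from rem import *
def tilt(c=(518,-74),ang=-109.4):
    p,d=arm.snapshot('side'); v,u=np.mgrid[0:384,0:512]; W=world('side',u,v,d); c=np.array(c); e=np.array([np.cos(np.radians(ang)),np.sin(np.radians(ang))])
    rr=(W[...,:2]-c)@e; tt=(W[...,:2]-c)@np.array([-e[1],e[0]])
    g=(np.abs(tt)<9)&(rr>40)&(rr<105)&(d>0)
    for z in range(244,340,8):
        m=g&(abs(W[...,2]-z)<5); print(z,m.sum(),np.percentile(rr[m],[10,50,90]).round(1) if m.sum() else '',end=';')
    print(); return p
if __name__=='__main__':
    s=arm.get_state(); print(s['torque'],s['wrist_force'],s['eef_pos']); p=tilt()
    cv2.imwrite('pics/c4.png',cv2.resize(p[110:165,220:275,::-1],(500,500),interpolation=2))
E
python3 tilt.py
```

```text
[ 0.6025  0.24   -0.0133] [-0.2832  2.6028  1.2039] [ 490.6087 -147.1682  282.7522]
244 14 [70.9 74.4 78. ];252 19 [71.6 74.2 80.3];260 12 [69.8 73.8 79.5];268 13 [65.1 69.1 73.3];276 15 [63.6 69.  72.7];284 18 [62.  65.8 70.9];292 19 [61.8 65.8 68.5];300 16 [61.8 63.7 67.4];308 15 [58.5 61.8 65.5];316 23 [59.5 63.4 71.2];324 12 [60.9 69.9 73.5];332 1 [72.9 72.9 72.9];
```

View pics/c4.png

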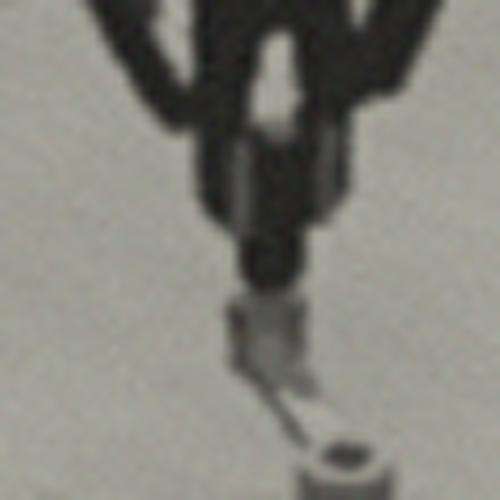

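```bash
python3 -m inch '[[[0,0,0],0],[[0,0,0],0],[[0,0,0],-5],[[0,0,0],-10],[[0,0,0],-10],[[0,0,0],-10],[[0,0,0],-10],[[0,0,0],-10]]' -0.3 30;python3 -m inch '[[[0,0,0],-10],[[0,0,0],-10],[[0,0,0],-10],[[0,0,0],-4],[[0,0,0],0]]'; python3 rem.py 491.4 -149.4 280 160.6; python3 -c "
from workcell import arm;print(arm.get_state()['q'])"
```

```text
time_s: 10.32
eef_pos: [490.4, -150.2, 282.0]
ee_rot: [3.125, -0.003, 2.228]
wrist_force: [0.8, 0.1, 0.1]
width: 0.65
time_s: 10.95
eef_pos: [490.2, -151.9, 281.6]
ee_rot: [3.13, 0.007, 2.842]
wrist_force: [-0.2, -0.1, 0.7]
width: 0.65
t 10.95 pos [ 490.1913 -151.8959  281.5995] rpy [179.3   0.4 162.8] F [-0.2 -0.1  0.7] w 0.65
rem tool m [-0.0004  0.0027  0.0016] turn 2.21
[-0.30764812  0.20053799  0.06475305  1.42779831  0.01197769 -0.00764482]
```

```bash
python3 -m inch '[[[0,0.003,0],2],[[0,0,0],0],[[0,0,0],0],[[0,0,0],0],[[0,0,0],0]]' 1 30; python3 rem.py 491.4 -149.4 280 160.6; python3 tilt.py
```

```text
time_s: 11.58
eef_pos: [490.5, -150.9, 281.7]
ee_rot: [3.133, 0.007, 2.801]
wrist_force: [-0.7, -2.0, 0.6]
width: 0.272
t 11.575 pos [ 490.4768 -150.8573  281.6717] rpy [179.5   0.4 160.5] F [-0.7 -2.   0.6] w 0.272
rem tool m [-0.0004  0.0017  0.0017] turn -0.11
[-0.476   0.2012  0.0389] [-0.7091 -2.0066  0.5743] [ 490.4768 -150.8573  281.6717]
244 11 [72.3 75.4 78.2];252 17 [71.1 75.4 82.2];260 10 [71.3 74.6 81.3];268 18 [67.3 70.8 80.5];276 14 [66.9 70.3 78.9];284 12 [61.6 65.2 81. ];292 21 [54.4 58.3 88.1];300 23 [54.4 59.5 89.6];308 23 [53.2 55.8 95.1];316 26 [52.9 56.2 90.4];324 16 [53.2 77.7 94.6];332 12 [41.  61.5 95. ];
```

View pics/c4.png

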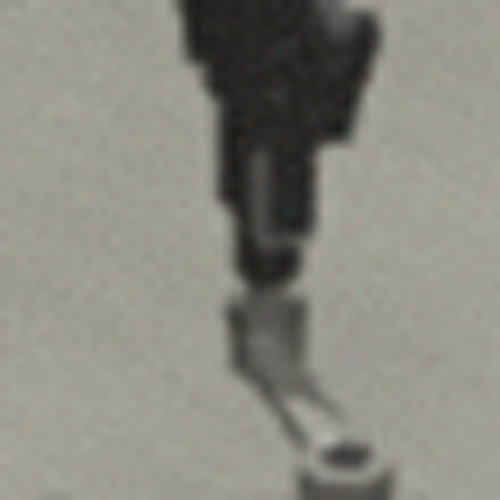

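```bash
for k in 1; do python3 -m inch '[[[0,-0.002,0],0],[[0,0,0],0]]' 1 60|tail -3; python3 rem.py 491.4 -149.4 280 160.6;  python3 -m inch '[[[0,-0.002,0],0],[[0,0,0],0]]' |tail -3; python3 rem.py 491.4 -149.4 280 160.6; done; python3 -c "
from workcell import arm;print(arm.get_state()['torque'])"
```

```text
ee_rot: [3.129, 0.007, 2.802]
wrist_force: [-0.9, -0.4, 0.3]
width: 0.263
t 11.875 pos [ 490.3799 -151.1934  281.8022] rpy [179.3   0.4 160.6] F [-0.9 -0.4  0.3] w 0.263
rem tool m [-0.0004  0.002   0.0018] turn -0.04
ee_rot: [3.126, 0.007, 2.803]
wrist_force: [-1.0, -0.6, 2.1]
width: 0.263
t 12.125 pos [ 490.2064 -151.7664  281.9778] rpy [179.1   0.4 160.6] F [-1.  -0.6  2.1] w 0.263
rem tool m [-0.0003  0.0026  0.002 ] turn 0.02
[-0.36108401  0.31405093 -0.01302372]
```

```bash
python3 -m inch '[[[0,0,0],0],[[0,0,0],0],[[0,0,0],0],[[0,0,-0.035],0],[[0,0,-0.04],0],[[0,0,-0.04],0]]' -0.3 60; python3 - <<'E'
from tilt import *
rem(491.4,-149.4,280,160.6)
p=tilt(); q,d=snap('top','t5')
cv2.imwrite('pics/c5.png',np.hstack([cv2.resize(p[100:165,215:280,::-1],(400,400),interpolation=2),cv2.resize(q[150:250,225:325,::-1],(400,400),interpolation=2)]))
E
```

```text
time_s: 12.88
eef_pos: [487.4, -153.4, 396.5]
ee_rot: [3.127, 0.001, 2.803]
wrist_force: [0.2, -0.4, 0.4]
width: 0.654
t 12.875 pos [ 487.4294 -153.4455  396.5273] rpy [179.2   0.  160.6] F [ 0.2 -0.4  0.4] w 0.654
rem tool m [-0.0023  0.0035  0.1166] turn -0.01
244 14 [72.1 77.1 79.6];252 15 [73.7 76.5 86.5];260 14 [71.9 74.6 80.2];268 19 [67.2 72.8 80.7];276 16 [68.4 71.6 74.4];284 19 [69.7 72.2 73.5];292 18 [69.6 72.  74.4];300 16 [67.6 72.2 78.4];308 19 [66.9 70.8 76.6];316 23 [68.8 73.1 79.7];324 18 [71.9 78.8 87.5];332 0 ;
```

View pics/c5.png

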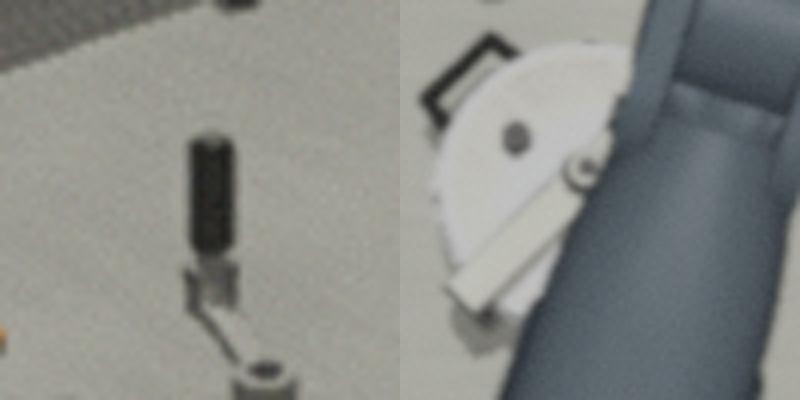

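```bash
python3 -m inch '[[[-0.0023,0.0035,0],0],[[0,0,0.04],0],[[0,0,0.04],0],[[0,0,0.03],0],[[0,0,0.01],0],[[0,0,0],0]]' -0.3 50 ; python3 rem.py 491.4 -149.4 281 160.6
```

```text
time_s: 13.72
eef_pos: [493.0, -149.0, 272.6]
ee_rot: [3.127, 0.003, 2.803]
wrist_force: [-0.5, -0.9, 0.5]
width: 0.654
t 13.725 pos [ 493.0038 -148.9637  272.6285] rpy [179.2   0.2 160.6] F [-0.5 -0.9  0.5] w 0.654
rem tool m [ 0.0013 -0.0008 -0.0084] turn -0.01
```

```bash
cat > wind.py <<'E'
import sys
from rem import *
C=np.array([518.,-74.]); 
def plan(step,R,n=8,gain=1.0):
    s=arm.get_state(); p=s['eef_pos']; v=p[:2]-C; r=np.hypot(*v); a=np.degrees(np.arctan2(v[1],v[0])); yaw=s['ee_rot'][2]
    F=s['wrist_force'][:2]; er=v/r; et=np.array([er[1],-er[0]]) # clockwise
    print('t',s['time_s'],'ang',a.round(1),'r',r.round(2),'z',p[2].round(1),'rpy',np.degrees(s['ee_rot']).round(1),'push',(-F@et).round(1),'rad',(F@er).round(1),'w',round(s['width'],3),'q6',s['q'][5].round(2))
    rows=[]; X=np.array([np.cos(yaw),np.sin(yaw)]); Y=np.array([np.sin(yaw),-np.cos(yaw)]); c=p[:2]
    for i in range(1,n+1):
        t=np.radians(a-step*i); q=C+R*np.array([np.cos(t),np.sin(t)]); d=(q-c)*gain; c=q
        rows.append('[[%.4f,%.4f,%.4f],0]'%(d@X/1e3,d@Y/1e3,12*step/360/1e3))
    print('['+','.join(rows)+']')
if __name__=='__main__': plan(float(sys.argv[1]),float(sys.argv[2]))
E
python3 -m inch '[[[0.001,0,-0.005],0],[[0,0,0],0],[[0,0,0],0],[[0,0,0],0],[[0,0,0],0]]' 1 50; python3 wind.py 10 80
```

```text
time_s: 14.35
eef_pos: [491.7, -151.3, 280.8]
ee_rot: [3.133, 0.006, 2.801]
wrist_force: [-1.0, -0.8, -6.9]
width: 0.264
t 14.35 ang -108.8 r 81.67 z 280.8 rpy [179.5   0.3 160.5] push -0.7 rad 1.1 w 0.264 q6 0.04
[[[0.0139,0.0027,0.0003],0],[[0.0135,0.0034,0.0003],0],[[0.0127,0.0057,0.0003],0],[[0.0115,0.0079,0.0003],0],[[0.0100,0.0097,0.0003],0],[[0.0081,0.0113,0.0003],0],[[0.0061,0.0126,0.0003],0],[[0.0038,0.0134,0.0003],0]]
```

```bash
python3 -m inch '[[[0.014,0.0014,0],0],[[0.0138,0.0036,0.0003],0],[[0.013,0.0058,0.0003],0],[[0.0115,0.008,0.0003],0]]'; python3 wind.py 10 81
```

```text
time_s: 14.85
eef_pos: [455.4, -121.4, 279.5]
ee_rot: [3.14, 0.022, 2.798]
wrist_force: [4.6, -10.7, -9.4]
width: 0.27
t 14.85 ang -142.9 r 78.45 z 279.5 rpy [179.9   1.2 160.3] push 11.3 rad 2.8 w 0.27 q6 0.08
[[[0.0125,0.0066,0.0003],0],[[0.0094,0.0105,0.0003],0],[[0.0074,0.0120,0.0003],0],[[0.0052,0.0131,0.0003],0],[[0.0029,0.0138,0.0003],0],[[0.0004,0.0141,0.0003],0],[[-0.0020,0.0140,0.0003],0],[[-0.0044,0.0134,0.0003],0]]
```

```bash
python3 -m inch '[[[0.0115,0.005,0],0],[[0.0098,0.0095,0.0003],0],[[0.008,0.0115,0.0003],0],[[0.006,0.0128,0.0003],0],[[0.0035,0.0138,0.0003],0],[[0.001,0.0142,0.0003],0]]'; python3 wind.py 10 81.5
```

```text
time_s: 15.6
eef_pos: [446.7, -51.5, 277.8]
ee_rot: [-3.13, 0.04, 2.793]
wrist_force: [-1.4, -12.8, -4.6]
width: 0.266
t 15.6 ang 162.5 r 74.79 z 277.8 rpy [-179.3    2.3  160. ] push 12.6 rad -2.5 w 0.266 q6 0.25
[[[0.0061,0.0139,0.0003],0],[[-0.0031,0.0139,0.0003],0],[[-0.0055,0.0131,0.0003],0],[[-0.0076,0.0120,0.0003],0],[[-0.0096,0.0105,0.0003],0],[[-0.0113,0.0086,0.0003],0],[[-0.0126,0.0065,0.0003],0],[[-0.0136,0.0043,0.0003],0]]
```

```bash
python3 -m inch '[[[0.003,0.013,0],0],[[0.001,0.013,0.0003],0],[[-0.002,0.013,0.0003],0],[[-0.005,0.012,0.0003],0]]'; python3 wind.py 10 81.5;python3 -c "
from tilt import *
s=arm.get_state();v=s['eef_pos'][:2]-[518,-74];a=np.degrees(np.arctan2(v[1],v[0]))
p,d=snap('side','s6');cv2.imwrite('pics/c6.png',cv2.resize(p[85:215,200:330,::-1],(600,600),interpolation=2))"
```

```text
time_s: 16.1
eef_pos: [473.1, -14.4, 276.8]
ee_rot: [-3.109, 0.058, 2.786]
wrist_force: [-1.6, -18.1, -4.7]
width: 0.266
t 16.1 ang 127.0 r 74.61 z 276.8 rpy [-178.1    3.3  159.6] push 12.1 rad -13.5 w 0.266 q6 0.36
[[[-0.0029,0.0150,0.0003],0],[[-0.0105,0.0096,0.0003],0],[[-0.0120,0.0076,0.0003],0],[[-0.0131,0.0054,0.0003],0],[[-0.0139,0.0030,0.0003],0],[[-0.0142,0.0006,0.0003],0],[[-0.0141,-0.0019,0.0003],0],[[-0.0135,-0.0043,0.0003],0]]
```

View pics/c6.png

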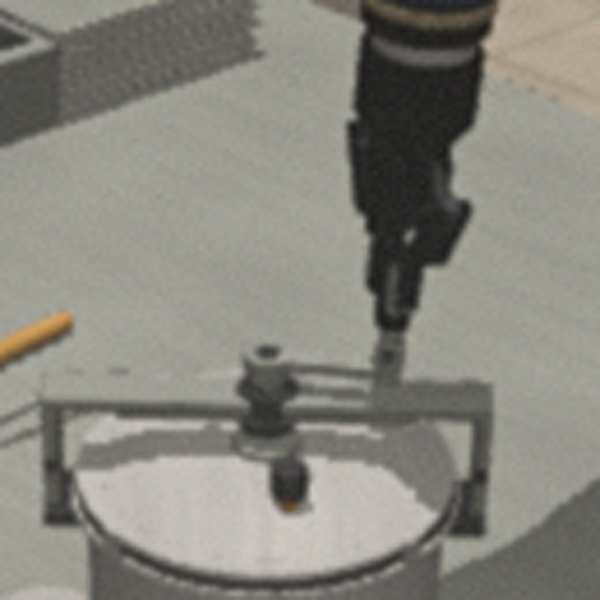

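```bash
sed -i 's/518.,-74./522.5,-77.2/' wind.py; python3 wind.py 10 80.3
```

```text
t 16.15 ang 127.3 r 79.86 z 276.7 rpy [-178.2    3.4  159.6] push 9.3 rad -12.8 w 0.264 q6 0.36
[[[-0.0081,0.0114,0.0003],0],[[-0.0103,0.0095,0.0003],0],[[-0.0118,0.0076,0.0003],0],[[-0.0129,0.0054,0.0003],0],[[-0.0137,0.0031,0.0003],0],[[-0.0140,0.0006,0.0003],0],[[-0.0139,-0.0018,0.0003],0],[[-0.0134,-0.0042,0.0003],0]]
```

```bash
python3 -m inch '[[[-0.0085,0.0105,0.0003],0],[[-0.0103,0.0093,0.0003],0],[[-0.0118,0.0076,0.0003],0],[[-0.0129,0.0054,0.0003],0]]'; python3 wind.py 10 80
```

```text
time_s: 16.65
eef_pos: [517.8, 1.3, 275.6]
ee_rot: [-3.103, 0.042, 2.784]
wrist_force: [-11.8, 1.1, -2.0]
width: 0.27
t 16.65 ang 93.4 r 78.68 z 275.6 rpy [-177.8    2.4  159.5] push 11.7 rad 1.8 w 0.27 q6 0.39
[[[-0.0127,0.0057,0.0003],0],[[-0.0138,0.0022,0.0003],0],[[-0.0139,-0.0003,0.0003],0],[[-0.0137,-0.0027,0.0003],0],[[-0.0130,-0.0050,0.0003],0],[[-0.0119,-0.0072,0.0003],0],[[-0.0105,-0.0092,0.0003],0],[[-0.0088,-0.0109,0.0003],0]]
```

```bash
python3 -m inch '[[[-0.0127,0.005,0.0003],0],[[-0.0138,0.0025,0.0003],0],[[-0.0139,0,0.0003],0],[[-0.0137,-0.0024,0.0003],0]]'; python3 wind.py 10 80
```

```text
time_s: 17.15
eef_pos: [561.9, -8.4, 274.5]
ee_rot: [-3.106, 0.021, 2.787]
wrist_force: [-9.4, 8.0, -4.0]
width: 0.265
t 17.15 ang 60.2 r 79.25 z 274.5 rpy [-178.     1.2  159.7] push 12.1 rad 2.3 w 0.265 q6 0.36
[[[-0.0136,-0.0027,0.0003],0],[[-0.0127,-0.0058,0.0003],0],[[-0.0115,-0.0079,0.0003],0],[[-0.0100,-0.0098,0.0003],0],[[-0.0081,-0.0113,0.0003],0],[[-0.0060,-0.0126,0.0003],0],[[-0.0037,-0.0134,0.0003],0],[[-0.0013,-0.0139,0.0003],0]]
```

```bash
python3 -m inch '[[[-0.0136,-0.003,0.0003],0],[[-0.0127,-0.0055,0.0003],0],[[-0.0116,-0.0077,0.0003],0],[[-0.0101,-0.0095,0.0003],0]]'; python3 wind.py 10 80
```

```text
time_s: 17.65
eef_pos: [593.3, -40.6, 273.4]
ee_rot: [-3.121, 0.003, 2.793]
wrist_force: [-3.4, 10.3, -5.2]
width: 0.266
t 17.65 ang 27.3 r 79.72 z 273.4 rpy [-178.8    0.2  160. ] push 10.7 rad 1.7 w 0.266 q6 0.29
[[[-0.0096,-0.0101,0.0003],0],[[-0.0075,-0.0118,0.0003],0],[[-0.0053,-0.0129,0.0003],0],[[-0.0030,-0.0136,0.0003],0],[[-0.0006,-0.0139,0.0003],0],[[0.0019,-0.0138,0.0003],0],[[0.0042,-0.0133,0.0003],0],[[0.0065,-0.0123,0.0003],0]]
```

Still free turning (~11 N).

```bash
python3 -m inch '[[[-0.0096,-0.0101,0.0003],0],[[-0.0076,-0.0116,0.0003],0],[[-0.0055,-0.0127,0.0003],0],[[-0.0032,-0.0135,0.0003],0]]'; python3 wind.py 10 80
```

```text
time_s: 18.15
eef_pos: [602.4, -84.5, 272.5]
ee_rot: [-3.142, -0.004, 2.801]
wrist_force: [4.2, 11.2, -7.3]
width: 0.264
t 18.15 ang -5.2 r 80.26 z 272.5 rpy [-180.    -0.2  160.5] push 11.5 rad 3.2 w 0.264 q6 0.2
[[[-0.0020,-0.0138,0.0003],0],[[0.0002,-0.0139,0.0003],0],[[0.0026,-0.0137,0.0003],0],[[0.0049,-0.0130,0.0003],0],[[0.0071,-0.0120,0.0003],0],[[0.0091,-0.0106,0.0003],0],[[0.0108,-0.0088,0.0003],0],[[0.0122,-0.0068,0.0003],0]]
```

```bash
python3 -m inch '[[[-0.001,-0.0138,0.0003],0],[[0.0002,-0.0139,0.0003],0],[[0.0024,-0.0137,0.0003],0],[[0.0047,-0.013,0.0003],0]]'; python3 wind.py 10 80
```

```text
time_s: 18.65
eef_pos: [586.5, -126.2, 271.5]
ee_rot: [3.121, 0.005, 2.809]
wrist_force: [9.2, 7.9, -6.7]
width: 0.266
t 18.65 ang -37.4 r 80.66 z 271.5 rpy [178.8   0.3 160.9] push 11.9 rad 2.5 w 0.266 q6 0.11
[[[0.0062,-0.0126,0.0003],0],[[0.0077,-0.0116,0.0003],0],[[0.0096,-0.0101,0.0003],0],[[0.0112,-0.0083,0.0003],0],[[0.0125,-0.0063,0.0003],0],[[0.0134,-0.0040,0.0003],0],[[0.0139,-0.0016,0.0003],0],[[0.0139,0.0008,0.0003],0]]
```

```bash
python3 -m inch '[[[0.006,-0.0126,0.0003],0],[[0.0075,-0.0116,0.0003],0],[[0.0094,-0.0101,0.0003],0],[[0.011,-0.0083,0.0003],0]]'; python3 wind.py 10 80.5
```

```text
time_s: 19.15
eef_pos: [551.0, -153.2, 270.5]
ee_rot: [3.11, 0.024, 2.814]
wrist_force: [13.0, -1.4, -8.8]
width: 0.266
t 19.15 ang -69.5 r 81.2 z 270.5 rpy [178.2   1.4 161.2] push 11.6 rad 5.8 w 0.266 q6 0.04
[[[0.0120,-0.0074,0.0003],0],[[0.0128,-0.0058,0.0003],0],[[0.0136,-0.0035,0.0003],0],[[0.0140,-0.0011,0.0003],0],[[0.0140,0.0014,0.0003],0],[[0.0135,0.0038,0.0003],0],[[0.0126,0.0061,0.0003],0],[[0.0114,0.0082,0.0003],0]]
```

```bash
python3 -m inch '[[[0.012,-0.0074,0.0008],0],[[0.0128,-0.0056,0.0006],0],[[0.0136,-0.0032,0.0004],0],[[0.014,-0.0008,0.0004],0]]'; python3 wind.py 10 80.5
```

```text
time_s: 19.65
eef_pos: [506.5, -157.0, 269.4]
ee_rot: [3.112, 0.05, 2.815]
wrist_force: [9.7, -10.4, -7.1]
width: 0.264
t 19.65 ang -101.4 r 81.37 z 269.4 rpy [178.3   2.8 161.3] push 11.6 rad 8.3 w 0.264 q6 0.01
[[[0.0141,0.0003,0.0003],0],[[0.0139,0.0019,0.0003],0],[[0.0134,0.0042,0.0003],0],[[0.0124,0.0065,0.0003],0],[[0.0111,0.0086,0.0003],0],[[0.0095,0.0104,0.0003],0],[[0.0075,0.0119,0.0003],0],[[0.0053,0.0130,0.0003],0]]
```

```bash
python3 -m inch '[[[0.0135,-0.0015,0.0006],0],[[0.0135,0.001,0.0004],0],[[0.0132,0.0035,0.0004],0],[[0.0124,0.0058,0.0003],0]]'; python3 wind.py 10 80.5
```

```text
time_s: 20.15
eef_pos: [467.5, -136.6, 268.4]
ee_rot: [3.118, 0.071, 2.814]
wrist_force: [4.2, -10.9, -6.0]
width: 0.269
t 20.15 ang -132.8 r 80.92 z 268.4 rpy [178.7   4.1 161.2] push 10.5 rad 5.1 w 0.269 q6 0.03
[[[0.0121,0.0072,0.0003],0],[[0.0109,0.0088,0.0003],0],[[0.0092,0.0106,0.0003],0],[[0.0072,0.0120,0.0003],0],[[0.0050,0.0131,0.0003],0],[[0.0027,0.0138,0.0003],0],[[0.0002,0.0140,0.0003],0],[[-0.0022,0.0139,0.0003],0]]
```

```bash
python3 -m inch '[[[0.0117,0.0065,0.0004],0],[[0.0105,0.0084,0.0004],0],[[0.009,0.0102,0.0004],0],[[0.0072,0.0118,0.0004],0]]'; python3 wind.py 10 80.5
```

```text
time_s: 20.65
eef_pos: [445.1, -96.7, 267.3]
ee_rot: [3.135, 0.084, 2.809]
wrist_force: [-3.7, -14.1, -0.5]
width: 0.266
t 20.65 ang -165.9 r 79.78 z 267.3 rpy [179.6   4.8 160.9] push 12.8 rad 7.0 w 0.266 q6 0.12
[[[0.0072,0.0120,0.0003],0],[[0.0044,0.0133,0.0003],0],[[0.0020,0.0139,0.0003],0],[[-0.0004,0.0140,0.0003],0],[[-0.0029,0.0137,0.0003],0],[[-0.0052,0.0130,0.0003],0],[[-0.0074,0.0119,0.0003],0],[[-0.0094,0.0105,0.0003],0]]
```

```bash
python3 -m inch '[[[0.006,0.012,0.0003],0],[[0.004,0.0128,0.0003],0],[[0.0016,0.0136,0.0003],0]]'; python3 wind.py 10 80.5
```

```text
time_s: 21.02
eef_pos: [445.0, -62.1, 266.8]
ee_rot: [-3.132, 0.088, 2.804]
wrist_force: [-4.0, -15.4, -3.7]
width: 0.268
t 21.025 ang 169.0 r 79.0 z 266.8 rpy [-179.5    5.1  160.7] push 15.9 rad 0.9 w 0.268 q6 0.22
[[[0.0023,0.0138,0.0003],0],[[-0.0016,0.0139,0.0003],0],[[-0.0040,0.0134,0.0003],0],[[-0.0063,0.0125,0.0003],0],[[-0.0084,0.0113,0.0003],0],[[-0.0102,0.0096,0.0003],0],[[-0.0117,0.0077,0.0003],0],[[-0.0129,0.0056,0.0003],0]]
```

```bash
python3 -m inch '[[[0.001,0.0136,0.0003],0]]'; python3 wind.py 10 80.5
```

```text
time_s: 21.15
eef_pos: [447.8, -50.9, 266.6]
ee_rot: [-3.127, 0.089, 2.802]
wrist_force: [-0.8, -17.7, -5.1]
width: 0.264
t 21.15 ang 160.6 r 79.16 z 266.6 rpy [-179.2    5.1  160.6] push 16.9 rad -5.1 w 0.264 q6 0.25
[[[0.0001,0.0140,0.0003],0],[[-0.0036,0.0136,0.0003],0],[[-0.0059,0.0127,0.0003],0],[[-0.0080,0.0115,0.0003],0],[[-0.0099,0.0099,0.0003],0],[[-0.0115,0.0081,0.0003],0],[[-0.0127,0.0059,0.0003],0],[[-0.0136,0.0036,0.0003],0]]
```

```bash
python3 -m inch '[[[-0.0015,0.0136,0.0003],0]]'; python3 wind.py 10 80; python3 -m inch '[[[0,0,0],0]]'; python3 wind.py 10 80
```

```text
time_s: 21.28
eef_pos: [452.6, -40.6, 266.3]
ee_rot: [-3.121, 0.089, 2.801]
wrist_force: [-5.1, -16.4, -2.5]
width: 0.267
t 21.275 ang 152.4 r 78.97 z 266.3 rpy [-178.8    5.1  160.5] push 16.9 rad -3.1 w 0.267 q6 0.28
[[[-0.0021,0.0137,0.0003],0],[[-0.0055,0.0128,0.0003],0],[[-0.0076,0.0117,0.0003],0],[[-0.0095,0.0102,0.0003],0],[[-0.0112,0.0084,0.0003],0],[[-0.0124,0.0063,0.0003],0],[[-0.0133,0.0040,0.0003],0],[[-0.0138,0.0017,0.0003],0]]
time_s: 21.4
eef_pos: [452.6, -40.4, 266.4]
ee_rot: [-3.121, 0.09, 2.801]
wrist_force: [3.4, -0.3, -7.9]
width: 0.263
t 21.4 ang 152.2 r 78.97 z 266.4 rpy [-178.8    5.1  160.5] push -1.3 rad -3.2 w 0.263 q6 0.28
[[[-0.0022,0.0137,0.0003],0],[[-0.0055,0.0128,0.0003],0],[[-0.0076,0.0117,0.0003],0],[[-0.0096,0.0102,0.0003],0],[[-0.0112,0.0083,0.0003],0],[[-0.0125,0.0063,0.0003],0],[[-0.0134,0.0040,0.0003],0],[[-0.0138,0.0016,0.0003],0]]
```

```bash
python3 -m inch '[[[-0.002,0.009,0.0003],0]]'; python3 wind.py 10 80; python3 -m inch '[[[0,0,0],0]]'; python3 wind.py 10 80; python3 -c "
from workcell import arm;print(arm.get_state()['torque'])"
```

```text
time_s: 21.52
eef_pos: [456.2, -34.5, 266.1]
ee_rot: [-3.115, 0.089, 2.799]
wrist_force: [-6.6, -17.8, -1.5]
width: 0.267
t 21.525 ang 147.2 r 78.87 z 266.1 rpy [-178.5    5.1  160.4] push 18.6 rad -4.1 w 0.267 q6 0.3
[[[-0.0032,0.0135,0.0003],0],[[-0.0066,0.0123,0.0003],0],[[-0.0086,0.0110,0.0003],0],[[-0.0104,0.0093,0.0003],0],[[-0.0118,0.0074,0.0003],0],[[-0.0129,0.0052,0.0003],0],[[-0.0136,0.0029,0.0003],0],[[-0.0139,0.0004,0.0003],0]]
time_s: 21.65
eef_pos: [456.2, -34.7, 266.2]
ee_rot: [-3.115, 0.089, 2.799]
wrist_force: [4.2, -0.9, -8.5]
width: 0.267
t 21.65 ang 147.3 r 78.8 z 266.2 rpy [-178.5    5.1  160.4] push -1.5 rad -4.0 w 0.267 q6 0.3
[[[-0.0032,0.0135,0.0003],0],[[-0.0066,0.0123,0.0003],0],[[-0.0086,0.0110,0.0003],0],[[-0.0104,0.0093,0.0003],0],[[-0.0118,0.0074,0.0003],0],[[-0.0129,0.0052,0.0003],0],[[-0.0136,0.0029,0.0003],0],[[-0.0139,0.0005,0.0003],0]]
[ 0.86510709 -0.53537619  0.05686439]
```

```bash
python3 -m inch '[[[0,0,0],0],[[0,0,0],0],[[0,0,0],0],[[0,0,-0.03],0],[[0,0,-0.04],0],[[0,0,-0.05],0],[[0,0,-0.05],0],[[0,0,0],0]]' -0.3; python3 - <<'E'
from tilt import *
import wind
rem(456,-34,400,160.6)
p=tilt((522.5,-77.2),147.3); q,d=snap('top','t7')
cv2.imwrite('pics/c7.png',np.hstack([cv2.resize(p[80:210,205:335,::-1],(560,560),interpolation=2)]))
for z in (240,300,315): print(z,((np.array(pix('side',[522.5+80*np.cos(np.radians(147.3)),-77.2+80*np.sin(np.radians(147.3)),z]))-[205,80])*560/130).round())
E
```

```text
time_s: 22.65
eef_pos: [443.1, -24.0, 443.2]
ee_rot: [-3.12, 0.094, 2.8]
wrist_force: [0.5, 0.2, -1.4]
width: 0.649
t 22.65 pos [443.1334 -24.0187 443.2012] rpy [-178.7    5.4  160.4] F [ 0.5  0.2 -1.4] w 0.649
rem tool m [-0.0113 -0.0041  0.0446] turn -0.18
244 8 [75.7 80.3 84.7];252 11 [71.6 75.5 90.1];260 5 [70.4 71.6 82.8];268 8 [71.6 76.1 91.1];276 8 [71.5 75.3 93.4];284 11 [72.  74.6 92. ];292 12 [72.4 76.1 91.2];300 12 [71.2 76.  91. ];308 21 [72.7 80.7 88.8];316 0 ;324 0 ;332 0 ;
240 [335. 328.]
300 [339. 252.]
315 [340. 233.]
```

View pics/c7.png

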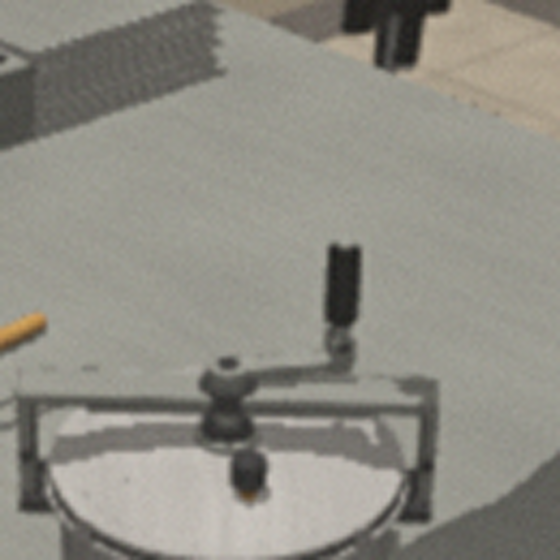

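```bash
python3 -c "
from workcell import arm; s=arm.get_state(); print(s['time_s'],s['qd'].round(3)); print(arm.sign_off())"
```

```text
22.75 [-0.002  0.01  -0.046 -0.013 -0.001 -0.002]
the job is handed in; nothing more can be done
None
```

The pot is clamped shut: I swung the handle up to its stop, wound the crank clockwise until it went firm, and handed the job in at about 22.8 s.

- **Raising the handle:** The first grip slid on the sleeve and left the handle about 15° short. I regripped, then turned the gripper 90° and closed it to square the handle up. A picture then showed it standing upright.
- **Winding:** I turned the crank about 460°. The push was about 11.5 N while it turned freely, then rose steadily after contact at roughly 415°. I stopped at 18.6 N, about 7 N over free turning, which I estimate as about 300 N on the lid. The readings scatter by about 1 N.
- **Last check:** With the gripper open and clear above the pot, the side picture and its depth show the handle upright within about 2–3°.

**Problems and limits:**
- My first estimate of the screw's axis was about 5 mm off. I corrected it during winding, after a sideways force of 13.5 N on the handle gave it away.
- The tool leaned up to 5° while it gripped the handle.
- I did not measure the force on the lid directly, the lid's centring, or the bystanders' final positions. The gripper stayed above the pot from the grasp on.

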